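# Index the oboe joint on by one turn of the hand wheel

## Robot

A 6-joint arm with a two-finger parallel gripper is mounted at the origin on the work surface. World frame = base frame: x ahead of the robot, y to its left, z up, the work surface at z = 0. Lengths are in m, angles in rad, forces in N, time in s.
With the tool pointing down it reaches from about 0.425 to 0.95 m from the base axis. Payload 3.5 kg.
Tool frame: the origin (TCP) lies at the very end of the fingers, on their centre line; the grasp point (between the pads) lies 19 mm behind it (grip_depth is the distance from the TCP to the grasp point, in m); x points along the fingers, z is the direction in which the jaws open and shut, and the axes are right-handed (so a half turn about x gives the same grasp; the last joint's range is limited). The gripper opens to 85 mm and grips with 20 to 120 N. Pads are 22 mm wide; open, the fingers measure 114 mm over their backs; the gripper's body (76 mm by 85 mm) begins 54 mm behind the grasp point. The pads swing forward as they close: fully open they stand 13 mm farther back than shut.
Start: joints at [1.141, 0.286, 1.577, -0, 1.279, -0.15], TCP at [0.186, 0.649, 0.231] pointing down, gripper open.
Joint ranges: [-2.77, 2.77], [-0.9, 2.22], [0.21, 2.48], [-1.53, 4.67], [0.24, 2.81], [-2.84, 2.84]. Speed limits (rad/s): [2.79, 2.79, 3.14, 3.14, 3.14, 3.14].

## Interface

Orientations are given as a unit quaternion [x, y, z, w].
In Python, from plant import get_state, read_camera, calibration, sign_off, recognise, grip_depth gives the robot as it stands. The module is installed in compiled form; this text tells all that it offers.
- The arm moves only by the tool servo_tool, never from a script. Its argument "deltas" is a list that holds one entry, the list of rows, each a list of 4 numbers: the shift along the world's x, y, z scaled (see below), then the turn about the world's z scaled (see below). In form: [[[tx, ty, tz, spin], ...]]. A call has exactly 5 rows; each row is the pose to reach, as a shift and turn from the pose commanded when the call began; what a row does not reach only later rows make up. The controller multiplies each number of a shift by 10 cm and each number of a turn by 90 degrees. A row lasts 1/10 s, in which the tool goes at most 50 mm and 8.59 degrees, less where a joint would pass 70% of its speed; a pose out of reach is approached as far as the arm can. A call with a number of a shift or a turn outside -1 to 1 is refused whole. A call with a gripper value outside its range is refused whole. "claw" is the gripper's target within -1 to 1 (fully open at 1, half-way at 0, shut at -1), set as the call begins (left out, the last holds). The fingers move at their own pace and stop on an object; "force" is the grip in N (left out, the last holds). Time passes only in rows, so rows that repeat a pose let the fingers close, or fill a call up. It gives the time, the measured TCP pose, the force and the opening at its end, in the units of the state.
- get_state(): the state, without advancing time (a new reading comes with each control period).
- read_camera(name): name is "side" or "top" or "wrist"; returns the picture (384x512x3 uint8, blue, green, red); there is no depth.
- calibration(name): a dict with "intrinsics" (3x3 intrinsics, pixels), "R" (3x3) and "t" (3): a world point X has camera coordinates R X + t; the wrist camera has in their place "T_tool_cam" (4x4, takes a point from camera to tool coordinates, whose origin is the TCP and whose axes are the tool frame's). Camera axes: x right, y down, z forward; pixel columns grow to the right and rows downward; lengths in m; the calibration is good to about 2 mm. A picture is of the moment at which its call begins: read the wrist's pose just before it. calibration takes no time and is no camera call.
- sign_off(): hands the job in, once; it reports no verdict.
Trained networks look in the newest picture that a camera, given by its name, has taken for a name from the list of things; names that differ only in an ending like _2 or _b are one class to them, and where a whole thing is asked for, a point or a joint stands for the part that bears it (a point fixed in the world has none). Each returns a list of dicts, best first, with "p" (0 to 1); they miss things now and then, are a little off and sometimes report something else, mostly with a low value. They report only what shows in the picture. A call takes as long as a camera call.
- recognise(camera, query): "at" ([x, y, z] in m, in world coordinates, good to about 4 mm: the middle of the surface that is visible of it).
The state is a dict: "time": time; "qpos": joint angles; "dq": joint speeds; "joint_efforts": joint torques, N m; "eef_pos": TCP position; "tcp_rot": TCP orientation; "contact_force": force on the tool from outside, world axes, zero at the start; "wrist_torque": the same for the moment, N m; "opening": opening from 0.0 (shut) to 1.0 (fully open).
Only numpy, scipy, OpenCV 4.12 (cv2) and the standard library are available. Lean on these libraries where they do the work, as an engineer would, in place of code of your own. Each camera call takes 0.05 s, during which the arm holds its last target. There are 200 camera calls.

## Task

Move the clamped oboe joint on by one step: with a fingertip or the outside of the fingers, push the fixture's hand wheel round by its upright handle through exactly one full turn, clockwise seen from above, so that the handle ends where it began, and then leave the wheel. Push only on the handle, without gripping it, and leave the rim, the carriage with the oboe joint, and the loose things on the bench alone.

Things in the scene. Friction and masses are not known exactly. Their poses are not given: they have to be found in the camera images.
- wheel (a joint): Turning angle of the hand wheel (rad); grows clockwise seen from above, 2*pi per turn, not wrapped. It starts anywhere from 0 to 5.5; the stops at -0.3 and 13.4 leave room for one turn. Stiff bearing: about 2 N at the handle moves it, it stays where it is left and does not coast. Geared to the carriage, 20 mm of slide per turn. At 0 the handle lies on the fixture's +x side of the axis; at angle q it lies at (65 cos q, -65 sin q) mm in the fixture's axes.
- axis (a point): Point on the wheel's upright turning axis, level with the top of the hub, 107 mm above the bench; its axes are the fixture's axes. The wheel: Dark steel rim, 144 mm outside and 116 mm inside, of 14 mm round bar, lying level with three spokes; its top is 103 mm above the bench. The hub in the middle is 34 mm across and its top is 107 mm above the bench (a 14 mm wide nut on it reaches 112 mm).
- handle_top (a point): Centre of the top end of the handle: a plain upright wooden post, 23 mm across and 58 mm tall, fixed on the wheel's rim 65 mm from the axis (it does not spin). Its foot is 102 mm above the bench, its top 160 mm. It moves in a circle of 65 mm radius.
- fixture: Grey fixed indexing fixture; origin on the bench under the wheel axis, z up. Base plate 290 x 360 x 12 mm, from x = -70 to 220 mm and y = -180 to 180 mm. An 85 mm square gear housing, 72 mm high, stands under the wheel; a steel slide bed runs along y at x = 170 mm. It stands somewhere on the bench turned up to 0.5 rad either way.
- carriage: Aluminium carriage on the slide bed with an oboe joint (black tube 26 mm across, 222 mm long, with metal keys) clamped along y; everything on it lies between x = 132 and 208 mm in the fixture's axes, under 115 mm above the bench. Origin at the middle of its underside, 42 mm above the bench. The wheel drives it along the fixture's +y; do not push it.
- screwdriver: Loose wooden-handled screwdriver, 170 mm long, lying on the bench beside the fixture. Leave it.
- jar: Loose small amber jar with black lid, 48 mm across and 55 mm tall, standing on the bench near the fixture; origin at the centre of its underside. Leave it.
- ferrule: Loose brass ring, 40 mm across and 18 mm tall, lying on the bench near the fixture; origin at the centre of its underside. Leave it.

How it is judged:
By the outcome, as a careful person would: the job done as asked, in the order asked, and still so for the second after the job is handed in, with the robot touching nothing.
It also fails if it takes over 51 s, if anything falls off the work surface, if the arm or the gripper's body presses on something with over 40 N, if the wrist force passes 120 N, or if a joint passes its speed limit or range.

## Working session

There is one attempt and no reset: what is moved stays moved. The work goes in short steps, Python scripts to look and compute and a tool call to move; the robot and the scene stay as the last step left them, time stands still between calls to the robot, and variables do not carry over. Pictures are saved under pics/ and viewed, about 8 in all and at most 12, crops included, and the job is handed in when it is done.

Besides the shell and the picture viewer there is one more tool, called after "Call:" by a JSON object that holds its "op" and its "data", one argument or row to a line. servo_tool: Moves the arm, as the interface text tells. Its arguments: {"type":"object","properties":{"deltas":{"type":"array"},"claw":{"type":"number"},"force":{"type":"number"}},"required":["deltas"]}

```bash
mkdir -p pics; python3 - <<'E'
from plant import *
import cv2,numpy as np
s=get_state();print(s['time'],s['eef_pos'],s['tcp_rot'],s['opening'])
a=read_camera('top');b=read_camera('side')
cv2.imwrite('pics/top.png',a);cv2.imwrite('pics/side.png',b)
for c in('top','side'):
  for q in('handle_top','axis','wheel','fixture','carriage','jar','ferrule','screwdriver'):
    print(c,q,[(np.round(d['at'],3).tolist(),round(d['p'],2)) for d in recognise(c,q)[:2]])
print(get_state()['time'])
E
```

```text
0.0 [0.18609269 0.64815845 0.22992621] [-0.42578714  0.56557243  0.42500566  0.56409514] 1.0001014913465953
top handle_top [([0.527, -0.076, 0.106], 0.72)]
top axis [([0.578, -0.108, 0.013], 0.6)]
top wheel [([0.524, -0.074, 0.101], 0.82)]
top fixture [([0.584, -0.105, 0.011], 0.92)]
top carriage [([0.656, -0.16, 0.096], 0.87)]
top jar [([0.378, -0.105, 0.059], 0.75)]
top ferrule [([0.526, -0.074, 0.107], 0.36)]
top screwdriver [([0.618, 0.147, 0.019], 0.71)]
side handle_top [([0.529, -0.078, 0.103], 0.85)]
side axis [([0.578, -0.149, 0.008], 0.59)]
side wheel [([0.532, -0.078, 0.105], 0.87)]
side fixture [([0.578, -0.153, 0.009], 0.58)]
side carriage [([0.665, -0.18, 0.087], 0.72)]
side jar [([0.58, -0.154, 0.009], 0.26)]
side ferrule [([0.369, -0.302, 0.014], 0.61)]
side screwdriver [([0.618, 0.142, 0.018], 0.76), ([0.529, -0.077, 0.102], 0.4)]
0.9
```

```bash
python3 -c "
from plant import *
for c in('top','side'):print(calibration(c))"
```

```text
{'intrinsics': array([[376.1135923 ,   0.        , 256.96012131],
       [  0.        , 376.1135923 , 194.70637043],
       [  0.        ,   0.        ,   1.        ]]), 'R': array([[ 1.00317164e-01, -9.94955466e-01,  2.96686269e-04],
       [-9.71961813e-01, -9.80625387e-02, -2.13714701e-01],
       [ 2.12665703e-01,  2.11508850e-02, -9.76896074e-01]]), 't': array([0.00486706, 0.59566112, 1.03160246])}
{'intrinsics': array([[421.92159163,   0.        , 255.25090637],
       [  0.        , 421.92159163, 189.31152176],
       [  0.        ,   0.        ,   1.        ]]), 'R': array([[ 0.98732612, -0.15869917, -0.0013081 ],
       [-0.10545663, -0.64988049, -0.7526847 ],
       [ 0.11860033,  0.74328321, -0.65837986]]), 't': array([-0.5658482 ,  0.17921707,  1.00707902])}
```

View pics/top.png

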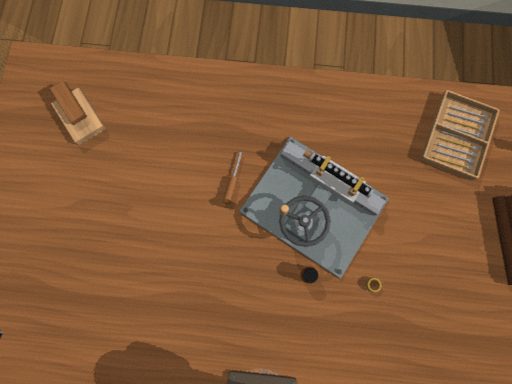

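View pics/side.png

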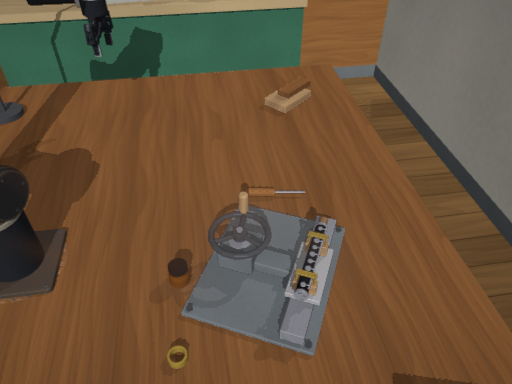

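Top view: hub near (305,220), handle top (284,209), plate corners near (291,138), (387,199), (341,276) and (242,210). The jar is at (310,275) and the screwdriver at (234,180). In the side view the handle is at (243,200) and the hub at (239,231). I'll enlarge for exact pixels.

```bash
python3 - <<'E'
import cv2,numpy as np
a=cv2.imread('pics/top.png')[125:285,225:395];b=cv2.imread('pics/side.png')[180:345,180:350]
r=lambda x:cv2.resize(x,(400,400*x.shape[0]//x.shape[1]),interpolation=cv2.INTER_CUBIC)
A,B=r(a),r(b);h=max(A.shape[0],B.shape[0]);c=np.zeros((h,800,3),np.uint8);c[:A.shape[0],:400]=A;c[:B.shape[0],400:]=B
cv2.imwrite('pics/crop.png',c);print(A.shape,B.shape)
E
```

```text
(376, 400, 3) (388, 400, 3)
```

View pics/crop.png

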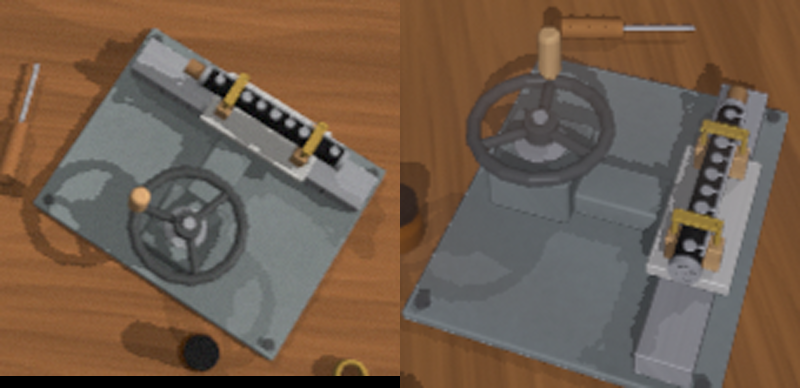

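```bash
cat > fit.py <<'E'
from plant import *
import numpy as np
from scipy.optimize import least_squares
def world(p,F):
    x,y,w=p[:3];c,s=np.cos(w),np.sin(w);F=np.array(F,float)
    return np.c_[x+c*F[:,0]-s*F[:,1],y+s*F[:,0]+c*F[:,1],F[:,2]]
def proj(c,P):
    k=calibration(c);X=P@k['R'].T+k['t'];u=X@k['intrinsics'].T;return u[:,:2]/u[:,2:]
if __name__=='__main__':
    k=170/400
    top=np.array([[152,30],[384,172],[272,358],[36,204],[189,224],[140,196]])*k+[225,125]
    side=np.array([[140,118],[149,31]])*k+[180,180]
    def res(p):
        h=[.065*np.cos(p[3]),-.065*np.sin(p[3]),.160]
        F=[[.22,.18,.012],[.22,-.18,.012],[-.07,-.18,.012],[-.07,.18,.012],[0,0,.112],h]
        return np.r_[proj('top',world(p,F))-top,proj('side',world(p,F[4:]))-side].ravel()
    r=least_squares(res,[.53,-.12,-.5,3.5]);p=r.x
    print(p.round(4),r.fun.reshape(-1,2).round(1).tolist())
    print('handle',world(p,[[.065*np.cos(p[3]),-.065*np.sin(p[3]),.16]]))
    print('world handle az',p[2]-p[3])
E
python3 fit.py
```

```text
[ 0.5244 -0.076  -0.4809  4.5209] [[0.1, -1.6], [1.2, -0.8], [0.5, 1.5], [-1.8, -0.0], [0.2, -0.2], [0.2, -0.3], [-0.5, -0.8], [-0.3, 0.8]]
handle [[ 0.54295846 -0.01373546  0.16      ]]
world handle az -5.001740056031211
```

```bash
python3 - <<'E'
from plant import *
import numpy as np
from scipy.spatial.transform import Rotation as R
s=get_state();m=R.from_quat(s['tcp_rot']).as_matrix();print(m.round(3));z=m[:,2];print('jaw az deg',np.degrees(np.arctan2(z[1],z[0])),s['qpos'],s['contact_force'])
print(calibration('wrist')['T_tool_cam'].round(3))
E
```

```text
[[-0.    -0.961  0.276]
 [ 0.     0.276  0.961]
 [-1.     0.     0.   ]]
jaw az deg 73.96368352728607 [ 1.14095566e+00  2.86259677e-01  1.57666258e+00  2.12439393e-05
  1.27863504e+00 -1.49960266e-01] [-0.29204451  0.71216416  0.09490002]
[[ 0.001 -0.276  0.961 -0.141]
 [ 0.001 -0.961 -0.276  0.07 ]
 [ 1.     0.001 -0.001 -0.   ]
 [ 0.     0.     0.     1.   ]]
```

Jaw axis already lies radial to the handle, so I keep this orientation. Transit at z = 0.23 with the gripper shut.

Call:
{"op": "servo_tool", "data": {
  "deltas": [
    [[0.16,-0.2,0,0],[0.32,-0.4,0,0],[0.48,-0.6,0,0],[0.64,-0.8,0,0],[0.8,-1,0,0]]
  ],
  "claw": -1,
  "force": 40
}}

```text
time: 1.4
eef_pos: [0.2669, 0.5479, 0.2314]
tcp_rot: [-0.425, 0.565, 0.425, 0.565]
contact_force: [0.1, 0.5, 0.2]
opening: 0.142
```

Call:
{"op": "servo_tool", "data": {
  "deltas": [
    [[0.16,-0.2,0,0],[0.32,-0.4,0,0],[0.48,-0.6,0,0],[0.64,-0.8,0,0],[0.8,-1,0,0]]
  ]
}}

```text
time: 1.9
eef_pos: [0.3469, 0.4479, 0.2315]
tcp_rot: [-0.425, 0.565, 0.425, 0.565]
contact_force: [0.3, -0.0, 0.1]
opening: 0.005
```

Call:
{"op": "servo_tool", "data": {
  "deltas": [
    [[0.14,-0.2,0,0],[0.28,-0.4,0,0],[0.42,-0.6,0,0],[0.56,-0.8,0,0],[0.7,-1,0,0]]
  ]
}}

```text
time: 2.4
eef_pos: [0.4169, 0.3479, 0.2315]
tcp_rot: [-0.425, 0.565, 0.425, 0.565]
contact_force: [0.4, 0.1, -0.9]
opening: -0.0
```

Call:
{"op": "servo_tool", "data": {
  "deltas": [
    [[0.1,-0.2,0,0],[0.2,-0.4,0,0],[0.3,-0.6,0,0],[0.4,-0.8,0,0],[0.5,-1,0,0]]
  ]
}}

```text
time: 2.9
eef_pos: [0.4667, 0.2479, 0.2315]
tcp_rot: [-0.425, 0.565, 0.425, 0.565]
contact_force: [-0.2, 0.2, 0.3]
opening: -0.003
```

Call:
{"op": "servo_tool", "data": {
  "deltas": [
    [[0,-0.2,0,0],[0,-0.4,0,0],[0,-0.6,0,0],[0,-0.8,0,0],[0,-1,0,0]]
  ]
}}

```text
time: 3.4
eef_pos: [0.4664, 0.1479, 0.2316]
tcp_rot: [-0.426, 0.565, 0.425, 0.565]
contact_force: [0.2, -0.2, -0.0]
opening: 0.0
```

Call:
{"op": "servo_tool", "data": {
  "deltas": [
    [[0.03,-0.2,0,0],[0.06,-0.4,0,0],[0.09,-0.6,0,0],[0.12,-0.8,0,0],[0.15,-1,0,0]]
  ]
}}

```text
time: 3.9
eef_pos: [0.4814, 0.0479, 0.2316]
tcp_rot: [-0.426, 0.565, 0.425, 0.565]
contact_force: [0.1, -0.1, -0.1]
opening: -0.006
```

Call:
{"op": "servo_tool", "data": {
  "deltas": [
    [[0,-0.15,-0.1,0],[0,-0.3,-0.3,0],[0,-0.43,-0.6,0],[0,-0.43,-0.85,0],[0,-0.43,-1,0]]
  ]
}}

```text
time: 4.4
eef_pos: [0.4802, 0.0055, 0.1292]
tcp_rot: [-0.424, 0.566, 0.426, 0.564]
contact_force: [-0.0, 0.4, -0.6]
opening: -0.002
```

```bash
python3 - <<'E'
from plant import *
import cv2,numpy as np
s=get_state();print(s['eef_pos'],s['contact_force'])
f=[cv2.resize(read_camera(c),(400,300)) for c in('wrist','side')]
t=read_camera('top');cv2.imwrite('pics/top1.png',t)
cv2.imwrite('pics/w1.png',np.hstack(f))
for c in ('wrist','top'):
  print([(np.round(d['at'],3).tolist(),round(d['p'],2)) for d in recognise(c,'handle_top')[:2]])
E
```

```text
[0.48017306 0.00546601 0.12924073] [-0.03043297  0.37005391 -0.59664628]
[([0.485, -0.083, 0.014], 0.34)]
[([0.541, -0.108, 0.106], 0.93)]
```

View pics/w1.png

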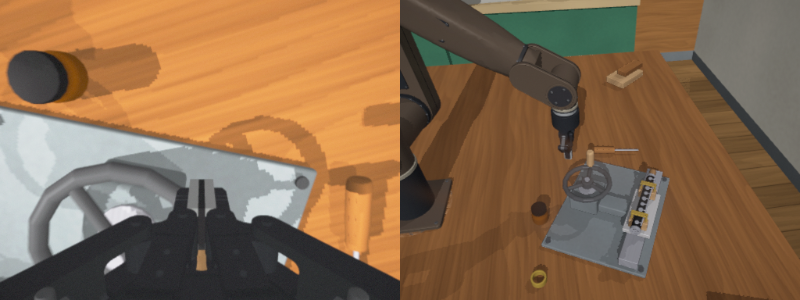

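Wrist view: the handle sits centrally beyond the shut fingers at (200,260), and the jar is at (48,75), well clear. Side view agrees, with the tip at (568,155) and the handle at (591,157). I'll approach the contact now.

Call:
{"op": "servo_tool", "data": {
  "deltas": [
    [[0.1,-0.03,0,0],[0.2,-0.06,0,0],[0.29,-0.09,0,0],[0.31,-0.095,0,0],[0.33,-0.1,0,0]]
  ]
}}

```text
time: 5.15
eef_pos: [0.5148, -0.0044, 0.1313]
tcp_rot: [-0.425, 0.565, 0.425, 0.565]
contact_force: [-0.4, -0.2, -0.4]
opening: -0.002
```

Call:
{"op": "servo_tool", "data": {
  "deltas": [
    [[0,0,0,0],[0.01,-0.003,0,0],[0.02,-0.006,0,0],[0.02,-0.006,0,0],[0.02,-0.006,0,0]]
  ]
}}

```text
time: 5.65
eef_pos: [0.5163, -0.0048, 0.1313]
tcp_rot: [-0.425, 0.565, 0.425, 0.565]
contact_force: [0.9, 1.0, 0.6]
opening: 0.0
```

Call:
{"op": "servo_tool", "data": {
  "deltas": [
    [[0,0,0,0],[0.01,-0.003,0,0],[0.02,-0.006,0,0],[0.02,-0.006,0,0],[0.02,-0.006,0,0]]
  ]
}}

```text
time: 6.15
eef_pos: [0.5184, -0.0055, 0.1313]
tcp_rot: [-0.425, 0.565, 0.425, 0.565]
contact_force: [0.3, 0.2, -0.2]
opening: -0.0
```

Call:
{"op": "servo_tool", "data": {
  "deltas": [
    [[0.01,-0.003,0,0],[0.01,-0.003,0,0],[0.01,-0.003,0,0],[0.01,-0.003,0,0],[0.01,-0.003,0,0]]
  ]
}}

```text
time: 6.65
eef_pos: [0.5193, -0.0058, 0.1313]
tcp_rot: [-0.425, 0.565, 0.425, 0.565]
contact_force: [0.4, -0.2, 1.0]
opening: -0.0
```

Call:
{"op": "servo_tool", "data": {
  "deltas": [
    [[0.01,-0.003,0,0],[0.01,-0.003,0,0],[0.01,-0.003,0,0],[0.01,-0.003,0,0],[0.01,-0.003,0,0]]
  ]
}}

```text
time: 7.15
eef_pos: [0.5203, -0.006, 0.1313]
tcp_rot: [-0.425, 0.565, 0.425, 0.565]
contact_force: [-0.5, 0.3, -0.3]
opening: -0.004
```

Call:
{"op": "servo_tool", "data": {
  "deltas": [
    [[0.01,-0.003,0,0],[0.01,-0.003,0,0],[0.01,-0.003,0,0],[0.01,-0.003,0,0],[0.01,-0.003,0,0]]
  ]
}}

```text
time: 7.65
eef_pos: [0.5212, -0.0061, 0.1313]
tcp_rot: [-0.425, 0.565, 0.426, 0.565]
contact_force: [-1.2, 1.4, 0.5]
opening: -0.004
```

Call:
{"op": "servo_tool", "data": {
  "deltas": [
    [[0.01,-0.003,0,0],[0.01,-0.003,0,0],[0.01,-0.003,0,0],[0.01,-0.003,0,0],[0.01,-0.003,0,0]]
  ]
}}

```text
time: 8.15
eef_pos: [0.5223, -0.0067, 0.1312]
tcp_rot: [-0.425, 0.565, 0.425, 0.565]
contact_force: [-0.3, 1.4, -0.5]
opening: 0.007
```

```bash
cat > hd.py <<'E'
import cv2,numpy as np,sys
from plant import *
from fit import proj,world
AX=np.array([.5244,-.076])
def pt(c,img,u0=None,r=9):
    # tan-wood blob of the handle: bright, low-saturation orange vs grey fixture
    hsv=cv2.cvtColor(img,cv2.COLOR_BGR2HSV);m=((hsv[...,0]>5)&(hsv[...,0]<25)&(hsv[...,1]>60)&(hsv[...,2]>185)).astype(np.uint8)
    n,l,st,ce=cv2.connectedComponentsWithStats(m)
    c_=[(np.hypot(*(ce[i]-u0)),st[i,4],ce[i]) for i in range(1,n) if st[i,4]>12]
    return min(c_,key=lambda a:a[0]) if c_ else None
def ang(u,c='top'):
    # azimuth whose handle-top projection is nearest the pixel
    a=np.linspace(-np.pi,np.pi,3601);P=np.c_[AX[0]+.065*np.cos(a),AX[1]+.065*np.sin(a),0*a+.16]
    d=np.hypot(*(proj(c,P)-u).T);i=d.argmin();return a[i],d[i]
if __name__=='__main__':
    print(get_state()['eef_pos'].round(4))
    img=read_camera('top');cv2.imwrite(sys.argv[2],img)
    az=float(sys.argv[1]);u0=proj('top',np.array([[AX[0]+.065*np.cos(az),AX[1]+.065*np.sin(az),.16]]))[0]
    for i in [cv2.imread('pics/top.png')] if az>1.2 else []: 
        r=pt('top',i,u0);print('ref',r,r and ang(r[2]))
    r=pt('top',img,u0);print('now',r,r and ang(r[2]))
E
python3 hd.py 1.281 pics/top2.png; python3 -c "
import cv2,numpy as np
a=[cv2.resize(cv2.imread(f'pics/{f}.png')[190:250,260:340],(400,300),interpolation=2) for f in('top','top2')]
cv2.imwrite('pics/cmp.png',np.hstack(a))"
```

```text
[ 0.5223 -0.0067  0.1312]
ref (np.float64(0.24440569819473498), np.int32(36), array([284.72222222, 207.77777778])) (np.float64(1.270599695451872), np.float64(0.06348942516122956))
now (np.float64(60.753365369192714), np.int32(32), array([325.03125, 162.59375])) (np.float64(-0.21991148575128516), np.float64(33.320784090590934))
```

View pics/cmp.png

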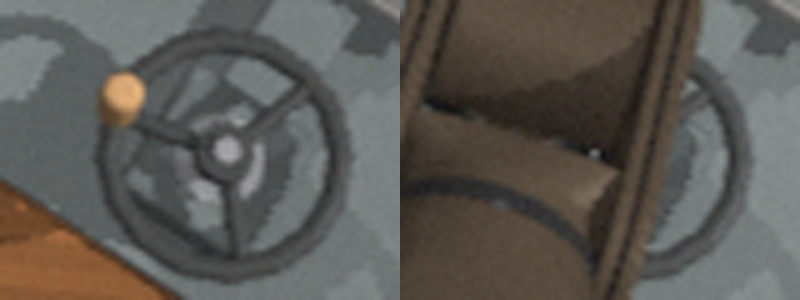

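The arm hides the handle from the top camera at (284,208), so I'll check from the side during the turn and from the top after retreating. Contact came at tool x ≈ 0.521, which matches the model. Next, the rows for a circle of radius 69 mm about the axis.

```bash
python3 - <<'E'
import numpy as np
C=np.array([.5244,-.076]);a=91.7
P=lambda d:C+.0693*np.array([np.cos(np.radians(d)),np.sin(np.radians(d))])
for k in range(8):
    print(k,P(a).round(4),[[*((P(a-9*i)-P(a))*10).round(2).tolist(),0,0] for i in range(1,6)]);a-=45
E
```

```text
0 [ 0.5223 -0.0067] [[0.11, -0.01, 0, 0], [0.22, -0.03, 0, 0], [0.32, -0.07, 0, 0], [0.41, -0.12, 0, 0], [0.5, -0.19, 0, 0]]
1 [ 0.5719 -0.0256] [[0.07, -0.08, 0, 0], [0.13, -0.17, 0, 0], [0.18, -0.27, 0, 0], [0.21, -0.38, 0, 0], [0.22, -0.48, 0, 0]]
2 [ 0.5937 -0.0739] [[-0.01, -0.11, 0, 0], [-0.03, -0.22, 0, 0], [-0.07, -0.32, 0, 0], [-0.12, -0.41, 0, 0], [-0.19, -0.5, 0, 0]]
3 [ 0.5748 -0.1235] [[-0.08, -0.07, 0, 0], [-0.17, -0.13, 0, 0], [-0.27, -0.18, 0, 0], [-0.38, -0.21, 0, 0], [-0.48, -0.22, 0, 0]]
4 [ 0.5265 -0.1453] [[-0.11, 0.01, 0, 0], [-0.22, 0.03, 0, 0], [-0.32, 0.07, 0, 0], [-0.41, 0.12, 0, 0], [-0.5, 0.19, 0, 0]]
5 [ 0.4769 -0.1264] [[-0.07, 0.08, 0, 0], [-0.13, 0.17, 0, 0], [-0.18, 0.27, 0, 0], [-0.21, 0.38, 0, 0], [-0.22, 0.48, 0, 0]]
6 [ 0.4551 -0.0781] [[0.01, 0.11, 0, 0], [0.03, 0.22, 0, 0], [0.07, 0.32, 0, 0], [0.12, 0.41, 0, 0], [0.19, 0.5, 0, 0]]
7 [ 0.474  -0.0285] [[0.08, 0.07, 0, 0], [0.17, 0.13, 0, 0], [0.27, 0.18, 0, 0], [0.38, 0.21, 0, 0], [0.48, 0.22, 0, 0]]
```

Call:
{"op": "servo_tool", "data": {
  "deltas": [
    [[0.11,-0.01,0,0],[0.22,-0.03,0,0],[0.32,-0.07,0,0],[0.41,-0.12,0,0],[0.5,-0.19,0,0]]
  ]
}}

```text
time: 8.7
eef_pos: [0.573, -0.0259, 0.131]
tcp_rot: [-0.425, 0.565, 0.426, 0.565]
contact_force: [-1.1, 1.3, 0.0]
opening: 0.002
```

Call:
{"op": "servo_tool", "data": {
  "deltas": [
    [[0.07,-0.08,0,0],[0.13,-0.17,0,0],[0.18,-0.27,0,0],[0.21,-0.38,0,0],[0.22,-0.48,0,0]]
  ]
}}

```text
time: 9.2
eef_pos: [0.5954, -0.0746, 0.1316]
tcp_rot: [-0.426, 0.564, 0.425, 0.566]
contact_force: [0.5, 2.1, -0.7]
opening: 0.001
```

```bash
python3 - <<'E'
from plant import *
import cv2,numpy as np
print(get_state()['eef_pos'],get_state()['contact_force'])
f=[read_camera(c) for c in('side','wrist')]
cv2.imwrite('pics/t3.png',np.hstack([cv2.resize(f[0][120:345,120:420],(400,300)),cv2.resize(f[1],(400,300))]))
E
```

```text
[ 0.59537897 -0.07456769  0.13159778] [ 0.50517778  2.06854716 -0.72424798]
```

View pics/t3.png

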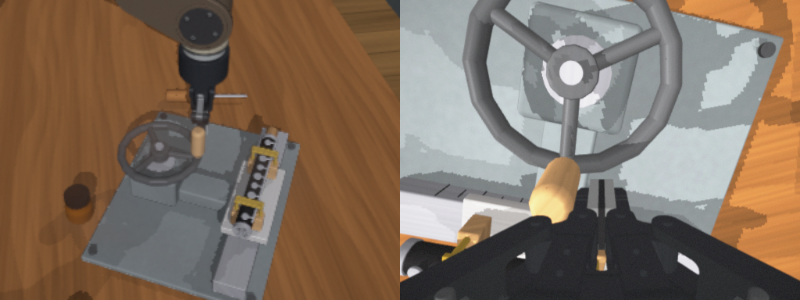

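The wheel has turned about 90°. In the side view the handle is at (198,140), just ahead of the fingers, and the carriage is untouched. Continuing.

Call:
{"op": "servo_tool", "data": {
  "deltas": [
    [[-0.01,-0.11,0,0],[-0.03,-0.22,0,0],[-0.07,-0.32,0,0],[-0.12,-0.41,0,0],[-0.19,-0.5,0,0]]
  ]
}}

```text
time: 9.8
eef_pos: [0.5754, -0.1249, 0.1314]
tcp_rot: [-0.426, 0.565, 0.425, 0.565]
contact_force: [1.8, 0.7, -0.5]
opening: -0.002
```

Call:
{"op": "servo_tool", "data": {
  "deltas": [
    [[-0.08,-0.07,0,0],[-0.17,-0.13,0,0],[-0.27,-0.18,0,0],[-0.38,-0.21,0,0],[-0.48,-0.22,0,0]]
  ]
}}

```text
time: 10.3
eef_pos: [0.5267, -0.1464, 0.1316]
tcp_rot: [-0.426, 0.565, 0.425, 0.565]
contact_force: [2.0, 0.6, -0.2]
opening: -0.002
```

Call:
{"op": "servo_tool", "data": {
  "deltas": [
    [[-0.11,0.01,0,0],[-0.22,0.03,0,0],[-0.32,0.07,0,0],[-0.41,0.12,0,0],[-0.5,0.19,0,0]]
  ]
}}

```text
time: 10.8
eef_pos: [0.4768, -0.1267, 0.1317]
tcp_rot: [-0.426, 0.565, 0.425, 0.565]
contact_force: [2.1, -1.9, -0.8]
opening: -0.001
```

```bash
python3 - <<'E'
from plant import *
import cv2,numpy as np
print(get_state()['eef_pos'],get_state()['contact_force'])
f=[read_camera(c) for c in('side','wrist')]
cv2.imwrite('pics/t4.png',np.hstack([cv2.resize(f[0][120:345,120:420],(400,300)),cv2.resize(f[1],(400,300))]))
E
```

```text
[ 0.47682055 -0.12670408  0.13166932] [ 2.14316637 -1.86513018 -0.76332361]
```

View pics/t4.png

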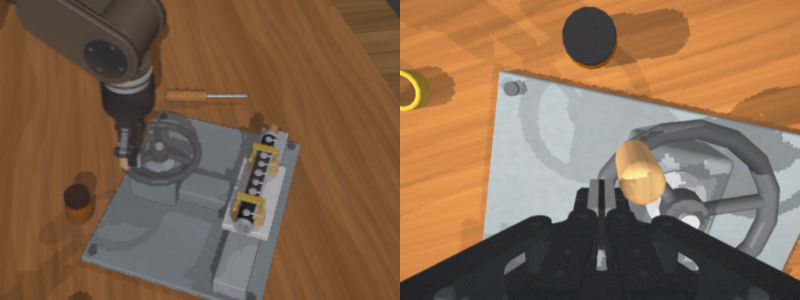

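About 225° turned. The handle is seen at (640,170) in the wrist half, against the fingers' side, and the carriage has moved along. Continuing to just short of the end.

Call:
{"op": "servo_tool", "data": {
  "deltas": [
    [[-0.07,0.08,0,0],[-0.13,0.17,0,0],[-0.18,0.27,0,0],[-0.21,0.38,0,0],[-0.22,0.48,0,0]]
  ]
}}

```text
time: 11.4
eef_pos: [0.4548, -0.0779, 0.1314]
tcp_rot: [-0.426, 0.565, 0.426, 0.564]
contact_force: [0.1, -3.3, -0.2]
opening: -0.0
```

Call:
{"op": "servo_tool", "data": {
  "deltas": [
    [[0.01,0.11,0,0],[0.03,0.22,0,0],[0.07,0.32,0,0],[0.12,0.41,0,0],[0.19,0.5,0,0]]
  ]
}}

```text
time: 11.9
eef_pos: [0.475, -0.0284, 0.1313]
tcp_rot: [-0.426, 0.565, 0.425, 0.565]
contact_force: [-0.8, -3.8, 0.4]
opening: -0.001
```

Call:
{"op": "servo_tool", "data": {
  "deltas": [
    [[0.08,0.07,0,0],[0.17,0.13,0,0],[0.27,0.18,0,0],[0.38,0.2,0,0],[0.38,0.2,0,0]]
  ]
}}

```text
time: 12.4
eef_pos: [0.514, -0.0079, 0.1314]
tcp_rot: [-0.425, 0.564, 0.426, 0.566]
contact_force: [0.7, 0.6, -0.2]
opening: -0.001
```

```bash
cat > sm.py <<'E'
import cv2,numpy as np,sys
from plant import *
from fit import proj
def cen(img):
    hsv=cv2.cvtColor(img[188:216,232:262],cv2.COLOR_BGR2HSV).astype(int)
    m=(hsv[...,0]>5)&(hsv[...,0]<25)&(hsv[...,2]>150)
    # horizontal centre of the post in its rows
    out=[]
    for y in range(6,24):
        x=np.flatnonzero(m[y]); 
        if len(x)>=5: out.append((y+188,x[0]+232,x[-1]+232))
    return out
a=cv2.imread('pics/side.png');b=read_camera('side')
cv2.imwrite(sys.argv[1],b);print(cen(a));print(cen(b))
f=lambda az:proj('side',np.array([[.5244+.065*np.cos(az),-.076+.065*np.sin(az),z] for z in(.16,.11)]))
for z in(1.181,1.281,1.381):print(z,f(z).round(1).tolist())
r=lambda i:cv2.resize(i[180:240,220:300],(400,300),interpolation=2)
cv2.imwrite('pics/s_cmp.png',np.hstack([r(a),r(b)]))
E
python3 sm.py pics/side5.png
```

```text
[(194, np.int64(240), np.int64(247)), (195, np.int64(239), np.int64(247)), (196, np.int64(240), np.int64(247)), (197, np.int64(240), np.int64(247)), (198, np.int64(240), np.int64(246)), (199, np.int64(241), np.int64(246)), (200, np.int64(241), np.int64(246)), (201, np.int64(241), np.int64(246)), (202, np.int64(241), np.int64(246)), (203, np.int64(241), np.int64(246)), (204, np.int64(241), np.int64(246)), (205, np.int64(241), np.int64(246)), (206, np.int64(241), np.int64(246)), (207, np.int64(241), np.int64(246)), (208, np.int64(241), np.int64(245)), (209, np.int64(241), np.int64(245)), (210, np.int64(241), np.int64(245)), (211, np.int64(241), np.int64(245))]
[(194, np.int64(238), np.int64(245)), (195, np.int64(238), np.int64(245)), (196, np.int64(237), np.int64(245)), (197, np.int64(238), np.int64(245)), (198, np.int64(238), np.int64(244)), (199, np.int64(239), np.int64(244)), (200, np.int64(239), np.int64(244)), (201, np.int64(239), np.int64(244)), (202, np.int64(239), np.int64(244)), (203, np.int64(239), np.int64(244)), (204, np.int64(239), np.int64(244)), (205, np.int64(239), np.int64(244)), (206, np.int64(239), np.int64(244)), (207, np.int64(239), np.int64(244)), (208, np.int64(239), np.int64(244)), (209, np.int64(239), np.int64(244)), (210, np.int64(239), np.int64(244)), (211, np.int64(239), np.int64(244))]
1.181 [[245.8, 194.3], [246.1, 210.2]]
1.281 [[243.0, 193.9], [243.4, 209.8]]
1.381 [[240.1, 193.8], [240.7, 209.7]]
```

View pics/s_cmp.png

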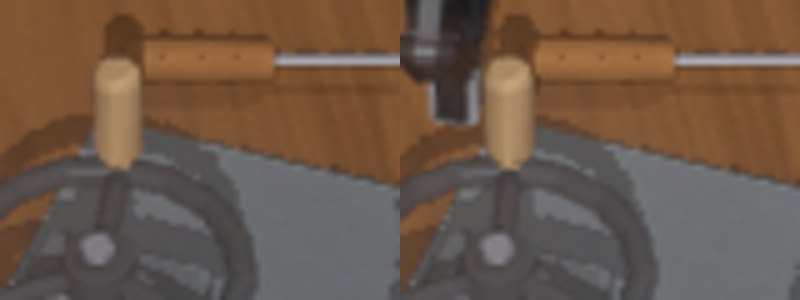

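About 1.9 px, or 4 mm, short of the start, as planned (handle x ≈ 241.5 against 243.5). Nudging in.

Call:
{"op": "servo_tool", "data": {
  "deltas": [
    [[0.02,0.005,0,0],[0.04,0.01,0,0],[0.055,0.013,0,0],[0.055,0.013,0,0],[0.055,0.013,0,0]]
  ]
}}

```text
time: 12.95
eef_pos: [0.5177, -0.0073, 0.1312]
tcp_rot: [-0.425, 0.565, 0.425, 0.565]
contact_force: [-1.2, -0.6, 0.5]
opening: -0.001
```

```bash
cat > ecc.py <<'E'
import cv2,numpy as np,sys
from plant import *
# subpixel shift of the post: orange edge profile averaged over post rows, upsampled and matched
def prof(i):
    f=i.astype(float);g=(f[...,1])[196:206,234:254].mean(0);return g
def edges(i):
    g=prof(i);x=np.linspace(234,253,1901);v=np.interp(x,np.arange(234,254),g);
    pk=int(np.argmax(v));lo=np.array([v[:pk].min(),v[pk:].min()]);h=110
    l=x[:pk][np.flatnonzero(v[:pk]<h)[-1]];r=x[pk:][np.flatnonzero(v[pk:]<h)[0]];return l,r,(l+r)/2
a=cv2.imread('pics/side.png')
print('prof',prof(a).round().astype(int).tolist());print('ref',edges(a));print('s5',edges(cv2.imread('pics/side5.png')))
for k in range(3):
    b=read_camera('side')
    print('now',edges(b))
cv2.imwrite(sys.argv[1],b);print(prof(b).round().astype(int).tolist())
s=get_state();print(s['time'],s['eef_pos'].round(4),s['contact_force'].round(1))
E
python3 ecc.py pics/side6.png
```

```text
prof [77, 77, 78, 77, 80, 106, 121, 128, 138, 141, 139, 136, 126, 112, 82, 73, 74, 75, 77, 76]
ref (np.float64(239.27), np.float64(247.08), np.float64(243.175))
s5 (np.float64(237.11), np.float64(245.43), np.float64(241.27))
now (np.float64(237.99), np.float64(246.29), np.float64(242.14))
now (np.float64(238.01), np.float64(246.29), np.float64(242.14999999999998))
now (np.float64(237.99), np.float64(246.29), np.float64(242.14))
[63, 98, 119, 85, 110, 124, 132, 141, 146, 144, 141, 132, 118, 90, 77, 76, 78, 78, 79, 79]
13.1 [ 0.5177 -0.0073  0.1312] [-0.9 -0.2 -0.3]
```

Call:
{"op": "servo_tool", "data": {
  "deltas": [
    [[0.01,0,0,0],[0.019,0,0,0],[0.019,0,0,0],[0.019,0,0,0],[0.019,0,0,0]]
  ]
}}

```text
time: 13.6
eef_pos: [0.5198, -0.0073, 0.1313]
tcp_rot: [-0.425, 0.565, 0.425, 0.565]
contact_force: [-1.1, 0.7, -0.4]
opening: 0.0
```

```bash
python3 ecc.py pics/side7.png
```

```text
prof [77, 77, 78, 77, 80, 106, 121, 128, 138, 141, 139, 136, 126, 112, 82, 73, 74, 75, 77, 76]
ref (np.float64(239.27), np.float64(247.08), np.float64(243.175))
s5 (np.float64(237.11), np.float64(245.43), np.float64(241.27))
now (np.float64(238.97), np.float64(247.18), np.float64(243.075))
now (np.float64(238.97), np.float64(247.18), np.float64(243.075))
now (np.float64(238.97), np.float64(247.17), np.float64(243.07))
[55, 69, 105, 115, 83, 111, 126, 133, 144, 146, 144, 140, 130, 115, 84, 76, 77, 78, 80, 79]
13.75 [ 0.5198 -0.0073  0.1313] [-0.8 -0.4 -1.3]
```

Handle back within 0.1 px of where it started. Retreating: straight back, then up and away.

Call:
{"op": "servo_tool", "data": {
  "deltas": [
    [[-0.1,0.03,0,0],[-0.2,0.06,0,0],[-0.3,0.09,0,0],[-0.4,0.12,0.1,0],[-0.4,0.12,0.3,0]]
  ]
}}

```text
time: 14.25
eef_pos: [0.4766, 0.0057, 0.1596]
tcp_rot: [-0.424, 0.566, 0.427, 0.564]
contact_force: [0.2, -0.1, -0.3]
opening: 0.001
```

Call:
{"op": "servo_tool", "data": {
  "deltas": [
    [[0,0.1,0.2,0],[0,0.3,0.4,0],[0,0.5,0.6,0],[0,0.7,0.8,0],[0,1,0.8,0]]
  ]
}}

```text
time: 14.75
eef_pos: [0.4809, 0.1051, 0.2452]
tcp_rot: [-0.427, 0.563, 0.423, 0.567]
contact_force: [0.9, 0.3, 0.5]
opening: -0.003
```

Call:
{"op": "servo_tool", "data": {
  "deltas": [
    [[0,0.2,0,0],[0,0.4,0,0],[0,0.6,0,0],[0,0.8,0,0],[0,1,0,0]]
  ]
}}

```text
time: 15.25
eef_pos: [0.4789, 0.2055, 0.2414]
tcp_rot: [-0.425, 0.565, 0.425, 0.565]
contact_force: [0.2, -0.1, 0.1]
opening: 0.002
```

Call:
{"op": "servo_tool", "data": {
  "deltas": [
    [[-0.1,0.2,0,0],[-0.2,0.4,0,0],[-0.3,0.6,0,0],[-0.4,0.8,0,0],[-0.5,1,0,0]]
  ]
}}

```text
time: 15.75
eef_pos: [0.4285, 0.3053, 0.2414]
tcp_rot: [-0.425, 0.565, 0.425, 0.565]
contact_force: [0.4, 0.6, 0.5]
opening: -0.002
```

Call:
{"op": "servo_tool", "data": {
  "deltas": [
    [[-0.15,0.2,0,0],[-0.3,0.4,0,0],[-0.45,0.6,0,0],[-0.6,0.8,0,0],[-0.6,0.8,0,0]]
  ]
}}

```text
time: 16.25
eef_pos: [0.3676, 0.386, 0.2414]
tcp_rot: [-0.426, 0.564, 0.427, 0.564]
contact_force: [-0.4, -1.0, -0.7]
opening: -0.002
```

```bash
python3 ecc.py pics/side8.png; python3 hd.py 1.281 pics/top8.png; python3 - <<'E'
import cv2,numpy as np
a,b=[cv2.imread(f'pics/{f}.png') for f in('top','top8')]
w=np.hanning(24)[:,None]*np.hanning(24)
for n,(x,y) in dict(handle=(285,208),jar=(310,275),ferrule=(375,285),screwdriver=(234,190)).items():
    c=[i[y-10:y+10,x-10:x+10].astype(np.float32) for i in(a,b)]
    M=np.eye(2,3,dtype=np.float32)
    r,M=cv2.findTransformECC(cv2.cvtColor(c[0],6),cv2.cvtColor(c[1],6),M,cv2.MOTION_TRANSLATION)
    print(n,round(r,3),M[:,2].round(2))
k=lambda i:cv2.resize(i[120:300,200:400],(400,360),interpolation=2)
cv2.imwrite('pics/fin.png',np.hstack([k(a),k(b)]))
E
```

```text
prof [77, 77, 78, 77, 80, 106, 121, 128, 138, 141, 139, 136, 126, 112, 82, 73, 74, 75, 77, 76]
ref (np.float64(239.27), np.float64(247.08), np.float64(243.175))
s5 (np.float64(237.11), np.float64(245.43), np.float64(241.27))
now (np.float64(239.17), np.float64(247.06), np.float64(243.115))
now (np.float64(239.19), np.float64(247.06), np.float64(243.125))
now (np.float64(239.19), np.float64(247.06), np.float64(243.125))
[78, 78, 78, 77, 82, 107, 122, 129, 140, 141, 140, 136, 126, 112, 82, 74, 75, 76, 77, 77]
16.4 [0.3696 0.3842 0.2414] [ 0.4 -0.1  0.2]
[0.3696 0.3842 0.2414]
ref (np.float64(0.24440569819473498), np.int32(36), array([284.72222222, 207.77777778])) (np.float64(1.270599695451872), np.float64(0.06348942516122956))
now (np.float64(0.16004196193043088), np.int32(38), array([284.78947368, 207.89473684])) (np.float64(1.2740903539558603), np.float64(0.04717221165463679))
handle 0.999 [-0.01  0.05]
jar 0.999 [-0.02  0.03]
ferrule 0.999 [-0.01  0.01]
screwdriver 0.997 [0.03 0.  ]
```

View pics/fin.png

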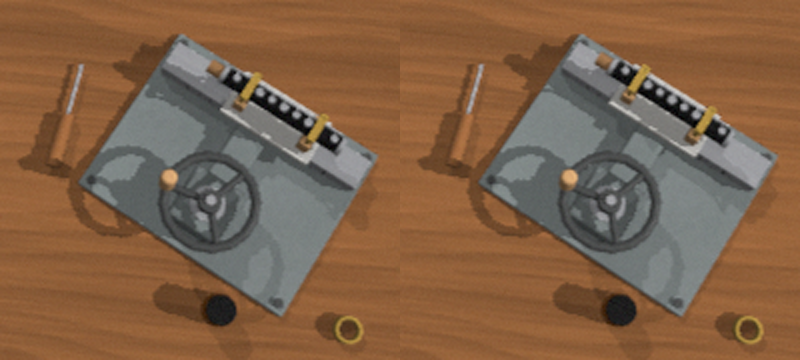

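The before and after views match: the handle is at the same place, (169,179) and (569,179). The carriage has moved on by one step and the loose things have not moved. Handing in.

```bash
python3 -c "
from plant import *
print(get_state()['time'],get_state()['contact_force']);sign_off()"
```

```text
16.45 [-0.33110192  0.76377206 -0.02571763]
the job is handed in; nothing more can be done
```

I pushed the wheel clockwise through one full turn with the closed fingertips, using only the handle. I then backed away and handed in at 16.5 s of the 51 s allowed.

**Handle:** it ended within about 0.05 px of its starting place in both the side and top views, which is roughly 0.003 rad.

**Loose things and carriage:** the jar, ferrule and screwdriver showed no shift in the top view (under 0.05 px). The carriage has visibly moved along +y by about one step, though I did not measure the distance.

**Forces:** the contact force stayed under about 4 N in every reading.

**Checks that failed or disagreed:**
- The top camera was blocked by the arm during the push, so I steered by the side camera until the arm was clear.
- The wrist-camera network missed the handle and gave a wrong point with low confidence, so I did not use it.
- My fit of the fixture's pose left up to 1.8 px error at the plate corners, but the wheel hub and handle fitted to within 1 px.

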